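# Lower the flange on the hydraulic lift and slide it to its datum

### The arm

A 7-joint arm with a two-finger parallel gripper is mounted at the origin on the work surface. World frame = base frame: x ahead of the robot, y to its left, z up, the work surface at z = 0. Lengths are in m, angles in rad, forces in N, time in s.
With the tool pointing down it reaches from about 0.425 to 0.925 m from the base axis. Payload 6.8 kg.
Tool frame: the origin (TCP) lies between the finger pads; the fingertips stand 14 mm ahead of it and the grasp point (between the pads) lies 5 mm behind it; z points along the fingers, y is the direction in which the jaws open and shut (so a half turn about z gives the same grasp; the last joint's range is limited). The gripper opens to 85 mm and grips with 20 to 120 N. Pads are 22 mm wide; open, the fingers measure 114 mm over their backs; the gripper's body (76 mm by 85 mm) begins 54 mm behind the grasp point. The pads swing forward as they close: fully open they stand 13 mm farther back than shut.
Start: joints at [1.233, 0.477, 0.022, 1.555, -0.011, 1.109, -0.083], TCP at [0.154, -0.657, 0.245] pointing down, gripper open.
Joint ranges: [-2.96, 2.96], [-0.34, 2.1], [-1.41, 1.46], [0.24, 2.44], [-1.37, 4.51], [0.17, 1.92], [-2.96, 2.96]. Speed limits (rad/s): [2.39, 2.39, 3.14, 3.14, 3.14, 3.14, 3.14].

### API

Orientations are given as a unit quaternion [w, x, y, z].
In Python, from station import bot gives the robot as it stands.
- The arm moves only by the shell command python3 -m crank 'ROWS' [FORCE]. ROWS is JSON, a list of rows, each a list of 3 entries, a list of its own where there are three numbers: the shift along the tool's x, y, z in m, then the turn, a rotation vector about the tool's x, y, z in degrees, then the finger opening in m, from 0 to 0.0854. A call has 1 to 10 rows; each row shifts and turns the commanded pose from where the row before left it, along the tool's axes as they then stand; what a row does not reach is not made up. A row lasts 1/8 s, in which the tool goes at most 62.5 mm and 10.7 degrees, less where a joint would pass 70% of its speed; a pose out of reach is approached as far as the arm can. A call is refused whole if a number of a shift passes 0.0625 or a number of a turn 10.7, either way. A call with a gripper value outside its range is refused whole. The fingers move at their own pace and stop on an object; FORCE is the grip in N (left out, the last holds). Time passes only in rows, so rows that do not move let the fingers close. It gives the time, the measured TCP pose, the force and the opening at its end, in the units of the state.
- bot.get_obs(): the state, without advancing time (a new reading comes with each control period).
- bot.read_camera(name): name is "side" or "top" or "wrist"; returns (picture, depth): 384x512x3 uint8, red, green, blue; 384x512 float32, m along the optical axis (not along the pixel's ray), 0 where there is no reading.
- bot.calibration(name): a dict with "fx", "fy", "cx", "cy" (pixels), "D" ([k1, k2, p1, p2, k3] as OpenCV has them; the pictures are not rectified), "extrinsics" (4x4, takes a point from camera to world coordinates). Camera axes: x right, y down, z forward; pixel columns grow to the right and rows downward; lengths in m; the calibration is good to about 2 mm. A picture is of the moment at which its call begins: read the wrist's pose just before it. calibration takes no time and is no camera call; for the wrist camera it gives the pose at the moment of the call.
- bot.hand_in(): hands the job in, once; it reports no verdict.
The state is a dict: "t": time; "q": joint angles; "joint_vel": joint speeds; "joint_torque": joint torques, N m; "eef_pos": TCP position; "tool_rot": TCP orientation; "contact_force": force on the tool from outside, world axes, zero at the start; "torque": the same for the moment, N m; "gripper_width": opening from 0.0 (shut) to 1.0 (fully open).
Only numpy, scipy, OpenCV 4.12 (cv2) and the standard library are available. Lean on these libraries where they do the work, as an engineer would, in place of code of your own. Each camera call takes 0.05 s, during which the arm holds its last target.

### The job

Bring the flanged part down on the hydraulic lift and load it on the slotted measuring deck: swing the lift's safety stop all the way out from under the platen, crack the release valve open so that the platen sinks slowly (never faster than 25 mm a second), and shut the valve fully again when the platen is level with the deck. Then slide the part across, without picking it up or tipping it, until it rests against both locating posts on the deck, and let go. Leave the spanner, the setting ring and the V-block where they are.

Things in the scene. Friction and masses are not known exactly. Their poses are not given: they have to be found in the camera images.
- station: Fixed unit on the bench; origin on the bench top; y runs from the deck (-y) over the lift to the valve block (+y), x away from the robot. Deck: steel-topped grey block, x -100 to 100, y -215 to -35, top at 100 mm, two dark slots along y. Two dark locating posts, 20 mm dia, 30 mm tall, on it at x -45 and 45, y -160. Lift centre x 0, y 40. Valve block 80 x 80 x 70 mm tall at x -10, y 210.
- nest (a point): Point on the deck's top surface (100 mm above the bench) at station x 0, y -120 mm: the centre of the flange's underside lies here when its rim touches both locating posts.
- platen_top (a point): Centre of the top face of the lift's platen, a dark steel plate 140 by 140 by 12 mm (edges along the station's axes, its edge toward the deck 5 mm from it). It stands on a ram and only sinks, by gravity; it cannot be raised again. Starts 35 to 65 mm above the deck's top (level with the deck: 100 mm above the bench); bottoms out 18 mm below it. With the safety stop under it, it stays 27 mm above.
- platen (a joint): Travel of the platen, m: 0 at the start, negative as it sinks (its height over the deck's top is read from its point, not from this).
- valve (a joint): Release valve, rad: 0 shut (bar along the station's x axis, end stop), grows counter-clockwise from above to 1.5. Stays where left; turns with up to 0.3 Nm. Shut, it holds the platen and 15 N more. The platen starts to sink at about 0.5 to 0.9 rad (differs each time); each further 0.1 rad adds about 6 mm/s, up to 33-39 mm/s wide open. Turned back below the cracking angle it stops at once.
- valve_bar (a point): Centre of the valve's steel T-bar, on its vertical turning axis, 110 mm above the bench; bar 80 mm long, 14 mm wide, 26 mm tall (13 mm above and below this point). Its x axis runs along the bar and turns with it. The block's top is 40 mm below this point.
- stop_arm (a joint): Safety stop angle, rad: 0 with the nose under the platen; grows counter-clockwise seen from above to 1.65, swung fully out against its end. Starts at 0 to 0.2. Stays where left; about 3 N at the handle moves it.
- stop_handle (a point): Point on the axis of the safety stop's upright round steel handle, 18 mm diameter; the handle's top is 24 mm above this point and its lower end 40 mm below it (this point is 150 mm above the bench). It circles the pivot at 55 mm radius. At stop angle 0 it lies on the station's +y side of the pivot, at 1.57 on the -x side.
- stop_pivot (a point): Pivot of the safety stop, vertical axis, at station x -90, y +90 mm, 115 mm above the bench.
- flange_mid (a point): Mid-height centre (30 mm above its underside) of the loose aluminium flanged part on the platen: round base flange 100 mm diameter, 20 mm thick with a 4 mm chamfer below; round hub 44 mm diameter on it, rising to 60 mm above the underside. 0.4 to 0.8 kg. z axis up.
- ring_mid (a point): Bystander: steel setting ring lying flat, 70 mm outside, 44 mm bore, 25 mm tall; point at its centre.
- vblock_mid (a point): Bystander: dark steel V-block (grooved block) 80 by 60 by 55 mm; point at its centre.
- spanner: Bystander: steel spanner 180 mm long lying on the bench along its x axis; origin near mid-length on the bench.
Things that resemble listed ones, but are neither listed nor needed, are in the scene too. Of the things like the part that bears flange_mid, leave any that is brown, pink or red; of the rest the larger one is meant.

How it is judged:
By the outcome, as a careful person would: the job done as asked, in the order asked, and still so for the second after the job is handed in, with the robot touching nothing.
It also fails if it takes over 72 s, if anything falls off the work surface, if the arm or the gripper's body presses on something with over 40 N, if the wrist force passes 120 N, or if a joint passes its speed limit or range.

## Working session

There is one attempt and no reset: what is moved stays moved. The work goes in short steps, Python scripts to look and compute and a shell command to move; the robot and the scene stay as the last step left them, time stands still between calls to the robot, and variables do not carry over. Pictures are saved under pics/ and viewed, and the job is handed in when it is done.

```bash
ls; mkdir -p pics
python3 - <<'E'
from station import bot
import cv2,numpy as np
o=bot.get_obs()
for k,v in o.items(): print(k,np.round(v,4))
for n in("side","top","wrist"):
    p,d=bot.read_camera(n); cv2.imwrite(f"pics/{n}0.png",p[:,:,::-1]); np.save(f"pics/{n}0d.npy",d)
    c=bot.calibration(n); print(n,{k:np.round(v,4).tolist() for k,v in c.items()})
E
```

```text
pics
t 0.0
q [ 1.2329  0.4778  0.0223  1.5565 -0.0115  1.1093 -0.0831]
joint_vel [ 0.0018 -0.0001  0.     -0.001   0.0009  0.0001 -0.    ]
joint_torque [ 3.00000e-04 -5.96452e+01  1.60840e+00 -2.81200e+01  1.26000e-02
  9.20000e-03 -0.00000e+00]
eef_pos [ 0.1536 -0.6567  0.2443]
tool_rot [-9.000e-04  9.934e-01  1.147e-01 -2.000e-04]
contact_force [ 0.0168 -0.1843  0.6871]
torque [0.0062 0.054  0.0267]
gripper_width 1.0002
side {'fx': 348.9948, 'fy': 348.9948, 'cx': 258.142, 'cy': 189.0965, 'D': [-0.0246, 0.0, 0.0, 0.0, 0.0], 'extrinsics': [[0.9011, -0.3244, 0.2877, 0.2992], [-0.4336, -0.6705, 0.602, -0.6392], [-0.0024, -0.6672, -0.7449, 0.8719], [0.0, 0.0, 0.0, 1.0]]}
top {'fx': 422.8331, 'fy': 422.8331, 'cx': 249.0451, 'cy': 194.3428, 'D': [-0.0047, 0.0, 0.0, 0.0, 0.0], 'extrinsics': [[0.0119, -0.9845, 0.1752, 0.3311], [-0.9999, -0.0117, 0.0022, -0.0534], [-0.0001, -0.1752, -0.9845, 1.5152], [0.0, 0.0, 0.0, 1.0]]}
wrist {'fx': 281.3166, 'fy': 281.3166, 'cx': 257.4516, 'cy': 195.3944, 'D': [-0.0661, 0.0, 0.0, 0.0, 0.0], 'extrinsics': [[0.2285, -0.9236, -0.3077, 0.2328], [-0.9735, -0.2171, -0.0715, -0.6396], [-0.0008, 0.3159, -0.9488, 0.3728], [0.0, 0.0, 0.0, 1.0]]}
```

View pics/side0.png

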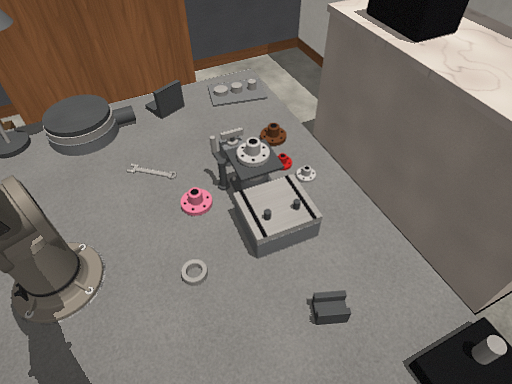

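View pics/top0.png

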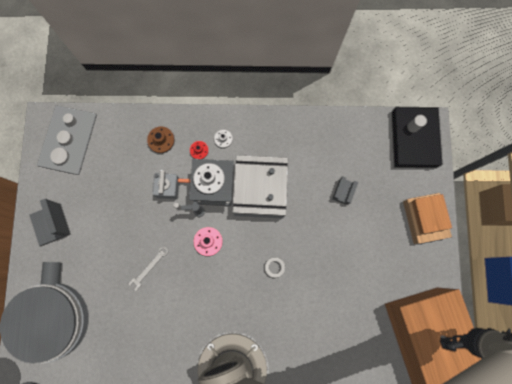

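View pics/wrist0.png

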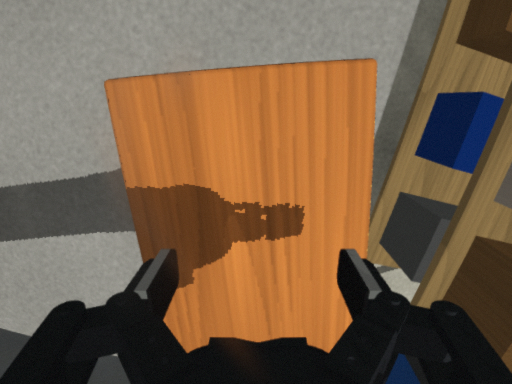

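```bash
cat > h.py <<'E'
import numpy as np,cv2
from station import bot
def K(c): return np.array([[c["fx"],0,c["cx"]],[0,c["fy"],c["cy"]],[0,0,1]])
def ray(c,uv):
    n=cv2.undistortPoints(np.array(uv,float).reshape(-1,1,2),K(c),np.array(c["D"])).reshape(-1,2)
    E=c["extrinsics"]; E=np.array(E)
    d=np.c_[n,np.ones(len(n))]@E[:3,:3].T
    return E[:3,3],d
def plane(c,uv,z):
    o,d=ray(c,uv); return o+d*((z-o[2])/d[:,2])[:,None]
def cloud(c,dep):
    v,u=np.mgrid[:384,:512]; o,d=ray(c,np.c_[u.ravel(),v.ravel()])
    return (o+d*dep.reshape(-1,1)).reshape(384,512,3)
def proj(c,P):
    E=np.linalg.inv(np.array(c["extrinsics"])); 
    return cv2.projectPoints(np.array(P,float).reshape(-1,1,3),cv2.Rodrigues(E[:3,:3])[0],E[:3,3],K(c),np.array(c["D"]))[0].reshape(-1,2)
E
python3 - <<'E'
import cv2
a=cv2.imread("pics/top0.png")[115:265,125:315]; cv2.imwrite("pics/topz.png",cv2.resize(a,None,fx=4,fy=4,interpolation=cv2.INTER_CUBIC))
a=cv2.imread("pics/side0.png")[110:260,180:340]; cv2.imwrite("pics/sidez.png",cv2.resize(a,None,fx=4,fy=4,interpolation=cv2.INTER_CUBIC))
E
```

```text
(no output)
```

View pics/topz.png

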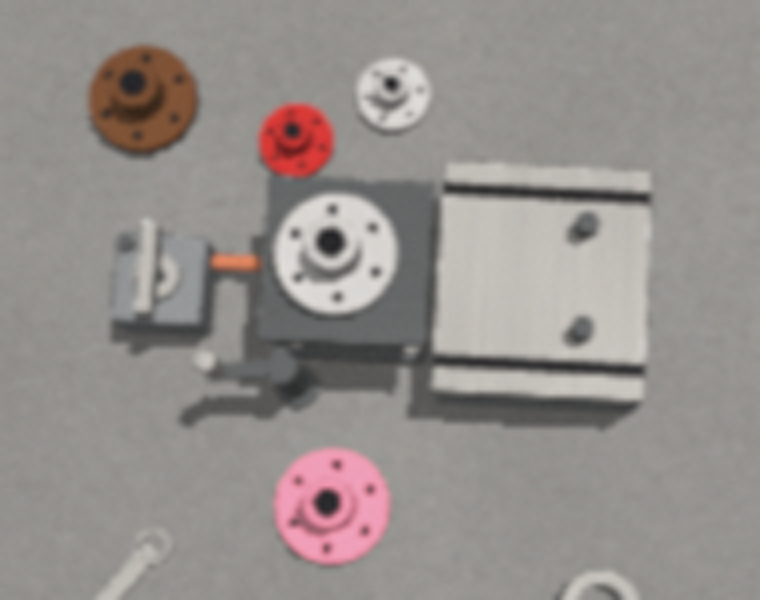

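View pics/sidez.png

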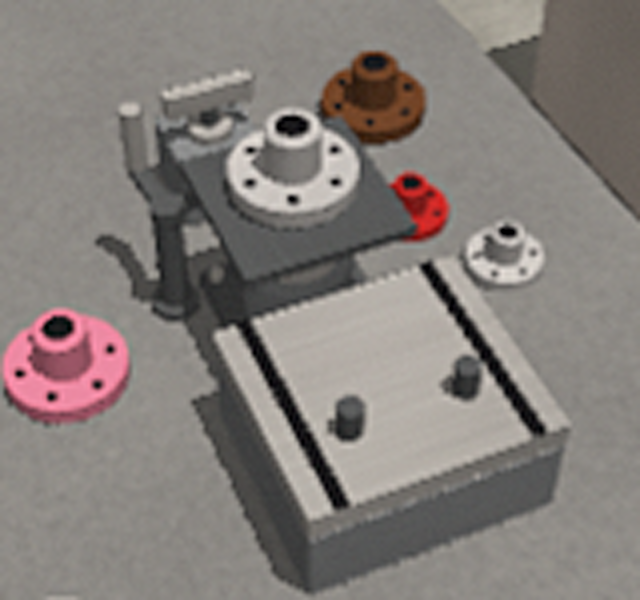

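Run:
```python
from h import *
c=bot.calibration("top"); d=np.load("pics/top0d.npy"); C=cloud(c,d)
z=np.array([[445,163],[651,172],[645,398],[432,390]])/4-0.375+[125,115]
P=plane(c,z,0.1); print(np.round(P,4))
S=np.array([[100,-35],[100,-215],[-100,-215],[-100,-35]])/1000
def fit(S,P):
    M,_=cv2.estimateAffinePartial2D(S.astype(np.float64),P[:,:2].astype(np.float64)); 
    sc=S-S.mean(0); pc=P[:,:2]-P[:,:2].mean(0)
    a=np.arctan2((sc[:,0]*pc[:,1]-sc[:,1]*pc[:,0]).sum(),(sc*pc).sum()); R=np.array([[np.cos(a),-np.sin(a)],[np.sin(a),np.cos(a)]])
    t=P[:,:2].mean(0)-R@S.mean(0); print("yaw",np.degrees(a),"t",t,"res",np.round(P[:,:2]-S@R.T-t,4).tolist()); return a,R,t
a,R,t=fit(S,P)
g=cv2.imread("pics/side0.png"); cs=bot.calibration("side")
zs=np.array([[420,258],[568,430],[310,538],[218,330]])/4-.375+[180,110]
fit(S,plane(cs,zs,0.1))
# heights from depth
def at(u,v): return np.round(np.median(C[v-1:v+2,u-1:u+2].reshape(-1,3),axis=0),4)
print("deck",at(255,185),"platen",at(225,170),at(225,195),"hub?",at(207,176),"flangetop",at(220,178),at(200,178),"bar",at(162,183),"handle",at(176,205),"bench",at(150,230))
# flange by ellipse of bright on platen
p=cv2.imread("pics/top0.png"); m=((p.min(2)>140)).astype(np.uint8); m[:,:192]=0;m[:,228:]=0;m[:160]=0;m[200:]=0
cn=max(cv2.findContours(m,0,1)[0],key=cv2.contourArea); print(cv2.contourArea(cn),cv2.fitEllipse(cn))
```

```text
[[ 0.7192 -0.003   0.1   ]
 [ 0.7133 -0.181   0.1   ]
 [ 0.5167 -0.1752  0.1   ]
 [ 0.5214  0.0045  0.1   ]]
yaw -1.8285081118614357 t [0.62167229 0.03625857] res [[-0.0013, -0.0011], [-0.0014, 0.0008], [0.0019, 0.0003], [0.0008, 0.0]]
yaw -0.15410293690028026 t [0.6123899  0.03402148] res [[-0.0145, 0.0062], [-0.0013, -0.0047], [-0.0003, -0.0068], [0.0161, 0.0054]]
deck [ 0.6159 -0.0701  0.0986] platen [0.6584 0.0311 0.1377] [0.5725 0.029  0.1394] hub? [0.623  0.0843 0.198 ] flangetop [0.6254 0.046  0.1592] [0.6254 0.1114 0.1591] bar [0.6137 0.2423 0.1225] handle [0.5325 0.1839 0.1723] bench [ 0.4668  0.3037 -0.0006]
700.5 ((208.46267700195312, 177.6645965576172), (29.400638580322266, 30.40606117248535), 73.94879150390625)
```

```bash
python3 -m crank '[[[0.046,-0.035,0],[0,0,7.5],0.085],[[0.041,-0.041,0],[0,0,7.5],0.085],[[0.0355,-0.0458,0],[0,0,0],0.085],[[0.0355,-0.0458,0],[0,0,0],0.085],[[0.0355,-0.0458,0],[0,0,0],0.085],[[0.0355,-0.0458,0],[0,0,0],0.085],[[0.0355,-0.0458,0],[0,0,0],0.085],[[0.0355,-0.0458,0],[0,0,0],0.085],[[0.0086,-0.0608,0],[0,0,0],0.085],[[0.0086,-0.0608,0],[0,0,0],0.085]]' 60
python3 -m crank '[[[0.0086,-0.0608,0],[0,0,0],0.06],[[0.0086,-0.0608,0],[0,0,0],0.05],[[0.0086,-0.0608,0],[0,0,0],0.05],[[0.0086,-0.0608,0],[0,0,0],0.05],[[0.0086,-0.0608,0],[0,0,0],0.05],[[0.004,-0.03,0],[0,0,0],0.05],[[0,0,0],[0,0,0],0.05]]'
python3 - <<'E'
from h import *
o=bot.get_obs(); print(o["t"],o["eef_pos"],o["tool_rot"],o["q"],o["contact_force"])
c=bot.calibration("wrist"); p,d=bot.read_camera("wrist"); cv2.imwrite("pics/w1.png",p[:,:,::-1]); np.savez("pics/w1.npz",d=d,E=c["extrinsics"])
E
```

```text
t: 1.4
eef_pos: [0.4704, -0.177, 0.2451]
tool_rot: [-0.0, 1.0, -0.016, -0.0]
contact_force: [0.8, 1.3, 0.0]
gripper_width: 0.991
t: 2.28
eef_pos: [0.5273, 0.1565, 0.2451]
tool_rot: [-0.001, 1.0, -0.013, -0.0]
contact_force: [0.7, -0.0, 0.1]
gripper_width: 0.584
2.275 [0.52734225 0.15646031 0.24506594] [-6.48239468e-04  9.99909094e-01 -1.34654548e-02 -2.55935963e-04] [-0.07233452  0.30165485 -0.39914503  1.83504068  0.13337605  1.03115959
 -2.12174658] [ 0.69963565 -0.0487792   0.11346002]
```

View pics/w1.png

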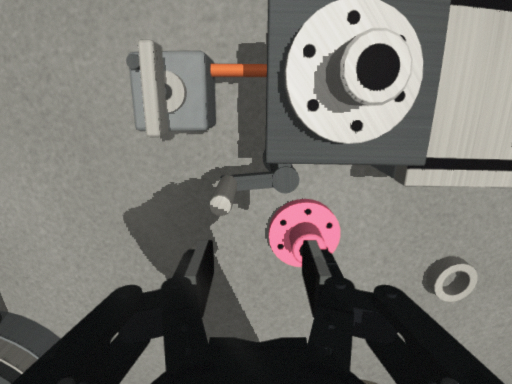

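Run:
```python
from h import *
f=np.load("pics/w1.npz"); c=bot.calibration("wrist"); c["extrinsics"]=f["E"]; d=f["d"]; C=cloud(c,d)
p=cv2.imread("pics/w1.png")
def box(u0,u1,v0,v1,z0,z1):
    m=np.zeros(d.shape,bool); m[v0:v1,u0:u1]=1; m&=(d>0)&(C[...,2]>z0)&(C[...,2]<z1); return C[m]
h=box(195,245,185,215,0.165,0.18); print("handle top",h.mean(0),len(h),np.ptp(h,axis=0))
print("ray handle",plane(c,[[221,204]],0.174))
b=box(130,170,30,145,0.115,0.13); r=cv2.minAreaRect((b[:,:2]*1000).astype(np.float32)); print("bar",r,np.median(b[:,2]))
pl=box(265,450,0,165,0.132,0.145); print("platen z",np.median(pl[:,2]),cv2.minAreaRect((pl[:,:2]*1000).astype(np.float32)))
fl=box(265,450,0,165,0.152,0.165); q=(fl[:,:2]*1000).astype(np.float32); print("flange",np.median(fl[:,2]),cv2.minEnclosingCircle(q))
hb=box(320,450,10,120,0.19,0.205); print("hub",np.median(hb[:,2]),cv2.minEnclosingCircle((hb[:,:2]*1000).astype(np.float32)))
dk=box(440,512,0,190,0.09,0.11); print("deck z",np.median(dk[:,2]))
bl=box(120,215,35,145,0.06,0.08); print("block",cv2.minAreaRect((bl[:,:2]*1000).astype(np.float32)))
pv=box(265,305,160,195,0.1,0.135); print("pivot",pv[:,:2].mean(0),np.ptp(pv,axis=0),np.median(pv[:,2]))
```

```text
handle top [0.53610136 0.18315932 0.1725329 ] 436 [0.01598209 0.01752323 0.01078381]
ray handle [[0.53608986 0.18261179 0.174     ]]
bar ((622.17626953125, 245.29270935058594), (14.888242721557617, 79.14649963378906), 87.83109283447266) 0.12229124370952876
platen z 0.13827896870872855 ((620.846435546875, 75.78060150146484), (140.34075927734375, 129.29904174804688), 88.03849029541016)
flange 0.15835947596019695 ((627.6094970703125, 82.53772735595703), 50.326942443847656)
hub 0.19843344018425374 ((626.8319091796875, 82.74774169921875), 22.401491165161133)
deck z 0.09985124602887857
block ((622.1298828125, 245.13592529296875), (79.905029296875, 80.8498764038086), 87.98817443847656)
pivot [0.53921541 0.13170575] [0.03528872 0.0315039  0.02999703] 0.1163930645944165
```

```bash
python3 -m crank '[[[0.008,-0.0267,0.02],[0,0,0],0.05],[[0,0,0.04],[0,0,0],0.05],[[0,0,0.033],[0,0,0],0.05],[[0,0,0],[0,0,0],0.05],[[0,0,0],[0,0,0],0.0],[[0,0,0],[0,0,0],0.0],[[0,0,0],[0,0,0],0.0]]' 40
python3 - <<'E'
from h import *
o=bot.get_obs(); print(o["t"],o["eef_pos"],o["tool_rot"],o["gripper_width"],o["contact_force"])
E
```

```text
t: 3.2
eef_pos: [0.5377, 0.1848, 0.1547]
tool_rot: [-0.004, 1.0, -0.014, 0.002]
contact_force: [1.1, 11.3, -3.9]
gripper_width: 0.197
3.2 [0.5376867  0.18477983 0.15469005] [-0.00366369  0.99988578 -0.01446327  0.00241232] 0.1966456917739617 [ 1.12966611 11.25879568 -3.93302038]
```

Run:
```python
import numpy as np
th=np.linspace(0.07,1.69,11); a=np.pi/2+th-0.0366; P=.055*np.c_[np.cos(a),np.sin(a)]; D=np.diff(P,axis=0); s=-0.0288
print(np.round(np.c_[D[:,0]*np.cos(s)+D[:,1]*np.sin(s), D[:,0]*np.sin(s)-D[:,1]*np.cos(s)],4).tolist(), P[-1]+[.5379,.1282])
```

```text
[[-0.0088, 0.0013], [-0.0085, 0.0027], [-0.0079, 0.004], [-0.0072, 0.0052], [-0.0063, 0.0063], [-0.0052, 0.0073], [-0.0039, 0.008], [-0.0026, 0.0085], [-0.0012, 0.0088], [0.0003, 0.0089]] [0.48308754 0.12366196]
```

```bash
python3 -m crank '[[[-0.0088,0.0013,0],[0,0,0],0],[[-0.0085,0.0027,0],[0,0,0],0],[[-0.0079,0.004,0],[0,0,0],0],[[-0.0072,0.0052,0],[0,0,0],0],[[-0.0063,0.0063,0],[0,0,0],0],[[-0.0052,0.0073,0],[0,0,0],0],[[-0.0039,0.008,0],[0,0,0],0],[[-0.0026,0.0085,0],[0,0,0],0],[[-0.0012,0.0088,0],[0,0,0],0],[[0.0003,0.0089,0],[0,0,0],0]]'
python3 -m crank '[[[0,0,0],[0,0,0],0]]'
```

```text
t: 4.45
eef_pos: [0.4802, 0.1273, 0.1543]
tool_rot: [-0.004, 1.0, -0.013, -0.001]
contact_force: [-15.5, 33.6, 1.1]
gripper_width: 0.199
t: 4.58
eef_pos: [0.4801, 0.1275, 0.1542]
tool_rot: [-0.003, 1.0, -0.012, -0.001]
contact_force: [-15.3, 17.7, 7.8]
gripper_width: 0.199
```

```bash
python3 -m crank '[[[0.002,0.003,0],[0,0,0],0],[[0,0,0],[0,0,0],0]]'
python3 -m crank '[[[0,0,0],[0,0,0],0.05],[[0,0,0],[0,0,0],0.05],[[0,0,-0.05],[0,0,0],0.05],[[0.04,-0.045,-0.045],[0,0,0],0.05],[[0.04,-0.045,0],[0,0,0],0.05],[[0,0,0],[0,0,0],0.05]]'
python3 - <<'E'
from h import *
o=bot.get_obs(); print(o["t"],o["eef_pos"],o["tool_rot"],o["gripper_width"],o["contact_force"])
c=bot.calibration("wrist"); p,d=bot.read_camera("wrist"); cv2.imwrite("pics/w2.png",p[:,:,::-1]); np.savez("pics/w2.npz",d=d,E=c["extrinsics"])
C=cloud(c,d)
m=(C[...,2]>.163)&(C[...,2]<.178)&(C[...,0]<.51)&(C[...,0]>.44)&(C[...,1]>.09)&(C[...,1]<.17); h=C[m]; print("handle",h.mean(0),len(h))
v=h.mean(0)[:2]-[.5379,.1282]; print("theta",np.arctan2(v[1],v[0])%(2*np.pi)-np.pi/2+.0366,np.hypot(*v))
E
```

```text
t: 4.82
eef_pos: [0.4802, 0.1274, 0.1542]
tool_rot: [-0.005, 1.0, -0.011, -0.003]
contact_force: [-21.0, 25.1, 11.2]
gripper_width: 0.196
t: 5.58
eef_pos: [0.5638, 0.2003, 0.2408]
tool_rot: [-0.002, 1.0, -0.015, 0.001]
contact_force: [-0.3, -0.3, -0.2]
gripper_width: 0.579
5.575 [0.56379786 0.20031303 0.24076603] [-0.00155487  0.99988161 -0.01523959  0.00145163] 0.5792018869777946 [-0.30986273 -0.31279115 -0.21349143]
handle [nan nan nan] 0
theta nan nan<stdin>:5: RuntimeWarning: Mean of empty slice.
  ret = um.true_divide(
<stdin>:6: RuntimeWarning: Mean of empty slice.
```

View pics/w2.png

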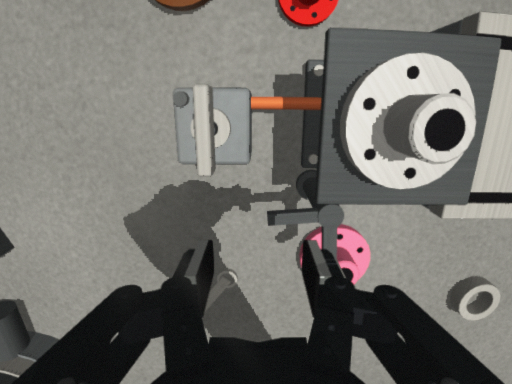

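Run:
```python
from h import *
f=np.load("pics/w2.npz"); c=bot.calibration("wrist"); c["extrinsics"]=f["E"]; C=cloud(c,f["d"])
m=np.zeros(C.shape[:2],bool); m[200:235,262:320]=1; m&=(C[...,2]>.09)&(C[...,2]<.14)
q=C[m]; print(np.median(q[:,2]),cv2.minAreaRect((q[:,:2]*1000).astype(np.float32)))
cs=bot.calibration("side"); p,d=bot.read_camera("side"); cv2.imwrite("pics/s2.png",cv2.resize(p[90:270,150:350,::-1],None,fx=3,fy=3)); S=cloud(cs,d)
m=(S[...,2]>.160)&(S[...,2]<.178)&(S[...,0]<.52)&(S[...,0]>.44)&(S[...,1]>.09)&(S[...,1]<.17); h=S[m]; print("handle",h.mean(0),len(h),np.ptp(h,axis=0))
v=h.mean(0)[:2]-[.5379,.1282]; print("theta",np.arctan2(v[1],v[0])%(2*np.pi)-np.pi/2+.0366,np.hypot(*v))
```

```text
0.1144114098941223 ((537.4191284179688, 163.52825927734375), (30.72896385192871, 54.41514587402344), 26.03408432006836)
handle [0.48172411 0.12187323 0.1700673 ] 37 [0.0173935  0.01619089 0.0159956 ]
theta 1.7195479618232103 0.05653104471759584
```

View pics/s2.png

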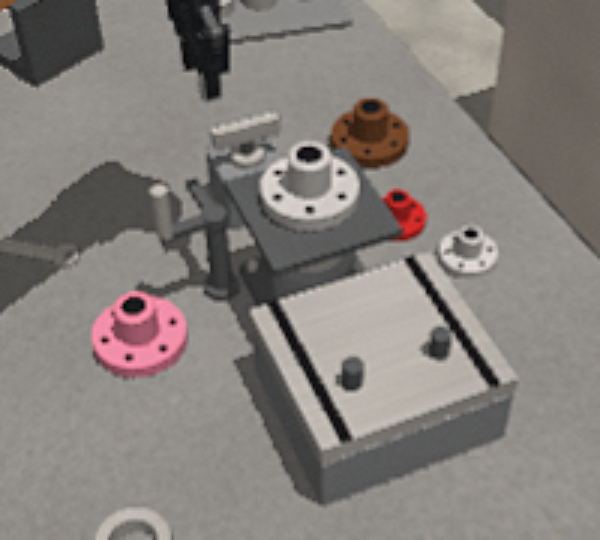

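```bash
python3 -m crank '[[[0.0285,-0.0233,0],[0,0,0],0.05],[[0.0285,-0.0234,0.02],[0,0,0],0.05],[[0,0,0.04],[0,0,0],0.05],[[0,0,0.04],[0,0,0],0.05],[[0,0,0.0358],[0,0,0],0.05],[[0,0,0],[0,0,0],0.05]]'
cat > z.py <<'E'
from h import *
def meas(show=None):
    cs=bot.calibration("side"); o=bot.get_obs(); p,d=bot.read_camera("side"); S=cloud(cs,d)
    if show: cv2.imwrite(show,p[:,:,::-1])
    # platen: column x/y region near -y edge in world
    O=np.array([.6245,.035]); R=np.array([[.99933,.0366],[-.0366,.99933]])
    s=(S[...,:2]-O)@R  # station coords
    ok=d>0; z=S[...,2]
    a=ok&(abs(s[...,0])<.058)&(s[...,1]>-.024)&(s[...,1]<.0)&(z>.06)&(z<.16)
    # exclude flange
    b=ok&(abs(s[...,0])<.06)&(s[...,1]>-.135)&(s[...,1]<-.05)&(abs(z-.1)<.012)
    za,zb=np.median(z[a]),np.median(z[b])
    print("t",round(o["t"],3),"platen-deck mm",round((za-zb)*1e3,2),"n",a.sum(),b.sum(),"deck",round(zb,4),"sd",round(z[a].std()*1e3,2),round(z[b].std()*1e3,2)); return p,d,S,s
if __name__=="__main__":
    import sys; meas(sys.argv[1] if len(sys.argv)>1 else None)
E
python3 z.py pics/s3.png
```

```text
t: 6.42
eef_pos: [0.6176, 0.239, 0.1013]
tool_rot: [0.002, 1.0, -0.017, -0.003]
contact_force: [-0.4, -0.4, 0.4]
gripper_width: 0.588
t 6.425 platen-deck mm 38.55 n 301 896 deck 0.1002 sd 24.38 1.38
```

View pics/s3.png

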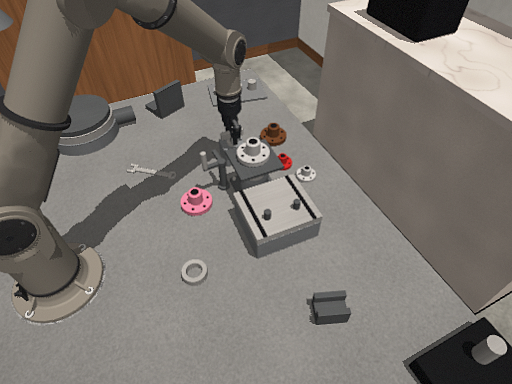

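```bash
python3 -m crank '[[[0.0042,-0.006,-0.003],[0,0,0],0.05],[[0,0,0],[0,0,0],0.05]]'
python3 z.py
```

```text
t: 6.72
eef_pos: [0.6256, 0.2494, 0.1095]
tool_rot: [-0.001, 1.0, -0.016, 0.002]
contact_force: [-0.9, -0.4, -0.1]
gripper_width: 0.587
t 6.725 platen-deck mm 38.57 n 297 887 deck 0.1003 sd 23.45 1.41
```

```bash
python3 -m crank '[[[0,0,0],[0,0,0],0.05]]'; python3 -m crank '[[[0,0,0],[0,0,0],0.05]]'; python3 -c "
from h import *
for i in range(3): 
  o=bot.get_obs(); print(o['eef_pos'],o['q'])"
```

```text
t: 6.9
eef_pos: [0.6243, 0.2481, 0.1077]
tool_rot: [-0.0, 1.0, -0.016, 0.001]
contact_force: [-0.5, 0.2, -0.6]
gripper_width: 0.587
t: 7.02
eef_pos: [0.624, 0.248, 0.1071]
tool_rot: [0.0, 1.0, -0.016, 0.0]
contact_force: [-0.3, 0.6, 0.1]
gripper_width: 0.587
[0.62402988 0.24799109 0.10711623] [-0.21953842  0.6411112  -0.36105315  1.65282842  0.27384016  0.89772244
 -2.28955162]
[0.62402988 0.24799109 0.10711623] [-0.21953842  0.6411112  -0.36105315  1.65282842  0.27384016  0.89772244
 -2.28955162]
[0.62402988 0.24799109 0.10711623] [-0.21953842  0.6411112  -0.36105315  1.65282842  0.27384016  0.89772244
 -2.28955162]
```

```bash
python3 -m crank '[[[-0.002,0.003,0.002],[0,0,0],0.05],[[0,0,0],[0,0,0],0.0],[[0,0,0],[0,0,0],0.0],[[0,0,0],[0,0,0],0.0],[[0,0,0],[0,0,0],0.0]]' 90; python3 -m crank '[[[0,0,0],[0,0,-7],0],[[0,0,0],[0,0,-7],0],[[0,0,0],[0,0,-7],0],[[0,0,0],[0,0,-5],0]]'; python3 z.py
```

```text
t: 7.65
eef_pos: [0.6219, 0.2472, 0.1052]
tool_rot: [-0.001, 1.0, -0.015, 0.0]
contact_force: [0.2, 4.9, -1.2]
gripper_width: 0.151
t: 8.15
eef_pos: [0.6219, 0.2469, 0.1052]
tool_rot: [-0.001, 0.977, 0.211, 0.001]
contact_force: [0.3, 5.7, -0.5]
gripper_width: 0.147
t 8.15 platen-deck mm 38.7 n 287 902 deck 0.1001 sd 23.48 1.43
```

```bash
M='python3 z.py'; python3 -m crank '[[[0,0,0],[0,0,-3],0],[[0,0,0],[0,0,-3],0],[[0,0,0],[0,0,0],0]]'|grep -E "rot|force"; $M;  python3 -m crank '[[[0,0,0],[0,0,-3],0],[[0,0,0],[0,0,0],0]]'|grep -E "rot|force"; $M
```

```text
tool_rot: [-0.001, 0.965, 0.261, 0.001]
contact_force: [0.3, 4.3, -0.8]
t 8.575 platen-deck mm 38.67 n 297 892 deck 0.1002 sd 23.13 1.36
tool_rot: [-0.001, 0.958, 0.286, 0.001]
contact_force: [0.8, 4.0, 0.0]
t 8.875 platen-deck mm 38.65 n 291 895 deck 0.1001 sd 22.78 1.38
```

```bash
M='python3 z.py'; for i in 1; do python3 -m crank '[[[0,0,0],[0,0,-3],0],[[0,0,0],[0,0,0],0]]'|grep -E "rot"; $M; done;  python3 -m crank '[[[0,0,0],[0,0,-3],0],[[0,0,0],[0,0,0],0]]'|grep -E "rot"; $M
```

```text
tool_rot: [-0.001, 0.95, 0.311, 0.001]
t 9.175 platen-deck mm 38.62 n 294 900 deck 0.1003 sd 22.62 1.43
tool_rot: [-0.001, 0.942, 0.336, 0.001]
t 9.475 platen-deck mm 38.69 n 298 894 deck 0.1001 sd 22.79 1.36
```

```bash
python3 -m crank '[[[0,0,0],[0,0,-2],0],[[0,0,0],[0,0,0],0]]'|grep -E "rot"; python3 z.py
```

```text
tool_rot: [-0.001, 0.936, 0.353, 0.001]
t 9.775 platen-deck mm 38.35 n 304 889 deck 0.1003 sd 23.74 1.39
```

```bash
python3 -m crank '[[[0,0,0],[0,0,-2],0],[[0,0,0],[0,0,0],0]]'|grep -E "rot"; python3 z.py;  python3 -m crank '[[[0,0,0],[0,0,0],0],[[0,0,0],[0,0,0],0]]'|grep -E "rot"; python3 z.py
```

```text
tool_rot: [-0.001, 0.929, 0.369, 0.001]
t 10.075 platen-deck mm 37.23 n 298 892 deck 0.1002 sd 22.74 1.44
tool_rot: [-0.001, 0.93, 0.369, 0.001]
t 10.375 platen-deck mm 35.43 n 297 894 deck 0.1003 sd 22.08 1.41
```

```bash
python3 -m crank '[[[0,0,0],[0,0,-3],0],[[0,0,0],[0,0,-3],0],[[0,0,0],[0,0,0],0],[[0,0,0],[0,0,0],0]]'|grep -E "rot"; python3 z.py;  python3 -m crank '[[[0,0,0],[0,0,0],0],[[0,0,0],[0,0,0],0],[[0,0,0],[0,0,0],0]]'|grep -E "rot"; python3 z.py
```

```text
tool_rot: [-0.001, 0.909, 0.417, 0.001]
t 10.925 platen-deck mm 30.24 n 299 894 deck 0.1002 sd 20.25 1.39
tool_rot: [-0.001, 0.909, 0.417, 0.001]
t 11.35 platen-deck mm 25.22 n 293 887 deck 0.1002 sd 19.84 1.43
```

```bash
python3 -m crank '[[[0,0,0],[0,0,0],0],[[0,0,0],[0,0,0],0],[[0,0,0],[0,0,0],0],[[0,0,0],[0,0,0],0],[[0,0,0],[0,0,0],0],[[0,0,0],[0,0,0],0],[[0,0,0],[0,0,0],0],[[0,0,0],[0,0,0],0]]'|grep -E "rot"; python3 z.py pics/s4.png
```

```text
tool_rot: [-0.001, 0.909, 0.417, 0.001]
t 12.4 platen-deck mm 12.87 n 278 893 deck 0.1002 sd 14.17 1.41
```

```bash
sed -i 's/    print("t"/    print(np.round(1e3*(np.percentile(z[a],[5,15,30,50,70,85,95])-zb),1)); print("t"/' z.py; python3 -m crank '[[[0,0,0],[0,0,0],0],[[0,0,0],[0,0,0],0],[[0,0,0],[0,0,3],0],[[0,0,0],[0,0,3],0]]'|grep -E "rot"; python3 z.py pics/s5.png
```

```text
tool_rot: [-0.001, 0.93, 0.368, 0.001]
[ 4.6  5.7  6.5  7.4  8.6 11.3 22. ]
t 12.95 platen-deck mm 7.36 n 269 902 deck 0.1001 sd 9.63 1.49
```

```bash
python3 - <<'E'
s=open("z.py").read()
s=s.replace("a=ok&(abs(s[...,0])<.058)&(s[...,1]>-.024)&(s[...,1]<.0)&","a=ok&(abs(s[...,0])<.064)&(s[...,1]>-.025)&(s[...,1]<.05)&(np.hypot(s[...,0]-.0014,s[...,1]-.0476)>.057)&")
s=s.replace("za,zb=np.median(z[a]),np.median(z[b])","zm=np.median(z[a]); a&=abs(z-zm)<.005; za,zb=z[a].mean(),z[b].mean()")
open("z.py","w").write(s)
E
python3 -m crank '[[[0,0,0],[0,0,0],0],[[0,0,0],[0,0,0],0],[[0,0,0],[0,0,0],0]]'|grep -E "rot"; python3 z.py pics/s6.png
```

```text
tool_rot: [-0.001, 0.93, 0.368, 0.001]
[2.7 3.6 4.2 5.  5.7 6.5 7.2]
t 13.375 platen-deck mm 4.97 n 321 889 deck 0.1002 sd 1.41 1.42
```

```bash
python3 -m crank '[[[0,0,0],[0,0,0],0],[[0,0,0],[0,0,0],0],[[0,0,0],[0,0,2],0]]'|grep -E "rot"; python3 z.py pics/s7.png
```

```text
tool_rot: [-0.001, 0.936, 0.352, 0.001]
[1.1 1.8 2.4 3.2 3.9 4.5 5. ]
t 13.8 platen-deck mm 3.13 n 329 892 deck 0.1001 sd 1.29 1.39
```

```bash
python3 -m crank '[[[0,0,0],[0,0,0],0],[[0,0,0],[0,0,0],0],[[0,0,0],[0,0,0],0]]'|grep -E "rot"; python3 z.py pics/s7.png
```

```text
tool_rot: [-0.001, 0.936, 0.352, 0.001]
[-0.4  0.6  1.5  2.2  3.   3.8  4.8]
t 14.225 platen-deck mm 2.22 n 319 901 deck 0.1001 sd 1.53 1.4
```

```bash
python3 -m crank '[[[0,0,0],[0,0,0],0],[[0,0,0],[0,0,0],0],[[0,0,0],[0,0,0],0]]'|grep -E "rot"; python3 z.py pics/s8.png
```

```text
tool_rot: [-0.001, 0.936, 0.352, 0.001]
[-1.2 -0.5  0.1  0.9  1.5  2.2  2.8]
t 14.65 platen-deck mm 0.84 n 317 893 deck 0.1002 sd 1.32 1.43
```

```bash
python3 -m crank '[[[0,0,0],[0,0,0],0],[[0,0,0],[0,0,10],0],[[0,0,0],[0,0,10],0],[[0,0,0],[0,0,10],0],[[0,0,0],[0,0,10],0],[[0,0,0],[0,0,3],0],[[0,0,0],[0,0,1.5],0],[[0,0,0],[0,0,0],0]]'; python3 z.py pics/s9.png; python3 z.py;python3 z.py; python3 -c "
from h import *
o=bot.get_obs(); print(o['tool_rot'],o['torque'],o['contact_force'])"
```

```text
t: 15.7
eef_pos: [0.6219, 0.2471, 0.1053]
tool_rot: [-0.001, 1.0, -0.027, 0.001]
contact_force: [1.4, 5.6, -1.8]
gripper_width: 0.153
[-2.1 -1.2 -0.5  0.3  0.9  1.6  2.4]
t 15.7 platen-deck mm 0.19 n 321 892 deck 0.1002 sd 1.36 1.3
[-2.2 -1.3 -0.6  0.4  1.2  1.8  2.9]
t 15.75 platen-deck mm 0.29 n 326 893 deck 0.1001 sd 1.52 1.35
[-2.2 -1.1 -0.5  0.3  1.1  1.7  2.5]
t 15.8 platen-deck mm 0.26 n 323 887 deck 0.1002 sd 1.41 1.4
[-9.36959182e-04  9.99638595e-01 -2.68607355e-02  5.49767803e-04] [ 1.02350601 -0.17150545  0.88976648] [-0.07831904  4.219226   -1.34195   ]
```

```bash
python3 -m crank '[[[0,0,0],[0,0,-1],0.05],[[0,0,0],[0,0,0],0.05],[[0,0,-0.05],[0,0,0],0.05],[[0,0.02,-0.05],[0,0,0],0.06],[[0.0,0.05,-0.03],[0,0,0],0.07],[[0.005,0.045,0],[0,0,0],0.07],[[0.006,0.049,0],[0,0,0],0.07],[[0,0,0],[0,0,0],0.07],[[0,0,0],[0,0,0],0.07],[[0,0,0],[0,0,0],0.07]]'
python3 - <<'E'
from h import *
o=bot.get_obs(); print(o["t"],o["eef_pos"],o["tool_rot"],o["gripper_width"],o["contact_force"])
c=bot.calibration("wrist"); p,d=bot.read_camera("wrist"); cv2.imwrite("pics/w3.png",p[:,:,::-1]); np.savez("pics/w3.npz",d=d,E=c["extrinsics"])
E
```

```text
t: 17.1
eef_pos: [0.626, 0.0825, 0.2349]
tool_rot: [-0.0, 1.0, -0.019, -0.0]
contact_force: [1.1, -0.7, 0.7]
gripper_width: 0.819
17.1 [0.62596102 0.0824627  0.23493567] [-3.25729449e-04  9.99814020e-01 -1.92824229e-02 -8.99701142e-05] 0.8186032454396395 [ 1.12177978 -0.73252209  0.69739932]
```

View pics/w3.png

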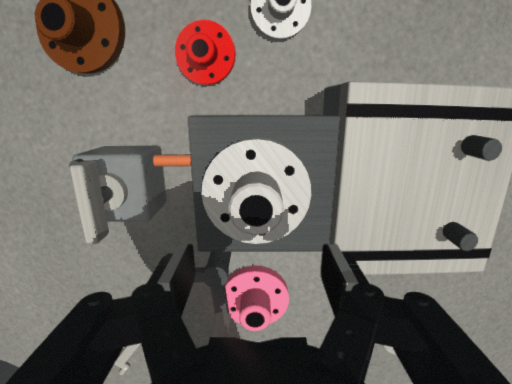

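Run:
```python
from h import *
f=np.load("pics/w3.npz"); c=bot.calibration("wrist"); c["extrinsics"]=f["E"]; d=f["d"]; C=cloud(c,d)
def box(u0,u1,v0,v1,z0,z1):
    m=np.zeros(d.shape,bool); m[v0:v1,u0:u1]=1; m&=(d>0)&(C[...,2]>z0)&(C[...,2]<z1); return C[m]
mm=lambda q:(q[:,:2]*1000).astype(np.float32)
b=box(60,125,150,245,.115,.13); print("bar",cv2.minAreaRect(mm(b)))
b=box(60,170,140,225,.06,.078); print("block",cv2.minAreaRect(mm(b)))
a=np.r_[box(195,225,120,150,.09,.11),box(300,335,125,245,.09,.11)]; e=box(360,440,130,235,.09,.11); print("platen",a[:,2].mean(),"deck",e[:,2].mean(),len(a),len(e),"diff",a[:,2].mean()-e[:,2].mean())
# plane fit each edge
for n,q in(("pl",box(290,335,120,245,.09,.11)),("dk",box(350,400,120,240,.09,.11))):
    A=np.c_[q[:,:2]-[.63,.005],np.ones(len(q))]; print(n,np.linalg.lstsq(A,q[:,2],rcond=None)[0])
fl=box(190,320,130,250,.115,.125); print("flange",np.median(fl[:,2]),cv2.minEnclosingCircle(mm(fl)))
hb=box(190,320,160,250,.155,.165); print("hub",np.median(hb[:,2]),cv2.minEnclosingCircle(mm(hb)))
for u in((455,505,125,165),(440,485,215,255)):
    q=box(*u,.124,.135); print("post",cv2.minEnclosingCircle(mm(q)),len(q),q.mean(0))
pl=box(185,345,110,255,.09,.108); print("platen rect",cv2.minAreaRect(mm(pl)))
dk=box(335,512,75,280,.095,.106); print("deck rect",cv2.minAreaRect(mm(dk)))
```

```text
bar ((622.56982421875, 244.81881713867188), (15.117944717407227, 79.39253234863281), 87.61528015136719)
block ((623.0327758789062, 244.33401489257812), (78.537841796875, 79.107421875), 88.2956314086914)
platen 0.09987664315279171 deck 0.09971602370224344 4476 8363 diff 0.0001606194505482661
pl [0.00146339 0.01303877 0.09963913]
dk [0.00025962 0.00200798 0.09979067]
flange 0.12000050162670783 ((627.2237548828125, 82.65901184082031), 50.218528747558594)
hub 0.1601083140109703 ((627.5595092773438, 82.47091674804688), 22.14041519165039)
post ((663.6820068359375, -124.4416732788086), 10.544909477233887) 443 [ 0.66437214 -0.12329106  0.12894262]
post ((574.2504272460938, -122.24079895019531), 10.394327163696289) 333 [ 0.57543006 -0.12015517  0.12883635]
platen rect ((624.1470947265625, 70.21602630615234), (148.1588897705078, 156.9051513671875), 0.272370308637619)
deck rect ((620.2432861328125, -84.7066421508789), (191.14707946777344, 200.1001739501953), 87.82527160644531)
```

```bash
python3 -m crank '[[[0.0015,0,0.03],[0,0,0],0.07],[[0,0,0.03],[0,0,0],0.07],[[0,0,0.02],[0,0,0],0.07],[[0,0,0.01],[0,0,0],0.07],[[0,0,0.005],[0,0,0],0.07],[[0,0,0],[0,0,0],0.07],[[0,0,0],[0,0,0],0.07]]' 25; python3 -m crank '[[[0,0,0],[0,0,0],0.04],[[0,0,0],[0,0,0],0.03],[[0,0,0],[0,0,0],0.03],[[0,0,0],[0,0,0],0.03],[[0,0,0],[0,0,0],0.03]]'
```

```text
t: 18.02
eef_pos: [0.6283, 0.0809, 0.1408]
tool_rot: [-0.0, 1.0, -0.02, 0.001]
contact_force: [0.8, -0.5, -0.3]
gripper_width: 0.822
t: 18.65
eef_pos: [0.6285, 0.0825, 0.1411]
tool_rot: [-0.001, 1.0, -0.02, 0.001]
contact_force: [-0.3, 3.7, 5.9]
gripper_width: 0.504
```

```bash
python3 -m crank '[[[0,0.003,0],[0,0,0],0.03],[[0,0.006,0],[0,0,0],0.03],[[0,0.008,0],[0,0,0],0.03],[[0,0.008,0],[0,0,0],0.03],[[0,0.008,0],[0,0,0],0.03],[[-0.0002,0.008,0],[0,0,0],0.03]]'; python3 -m crank '[[[0,0.008,0],[0,0,0],0.03],[[0,0.008,0],[0,0,0],0.03],[[0,0.008,0],[0,0,0],0.03],[[-0.0002,0.008,0],[0,0,0],0.03],[[0,0.008,0],[0,0,0],0.03],[[0,0.008,0],[0,0,0],0.03]]'
```

```text
t: 19.4
eef_pos: [0.6268, 0.0431, 0.1412]
tool_rot: [-0.002, 1.0, -0.019, 0.001]
contact_force: [0.8, 7.8, 4.0]
gripper_width: 0.51
t: 20.15
eef_pos: [0.6248, -0.0046, 0.1411]
tool_rot: [-0.002, 1.0, -0.019, 0.001]
contact_force: [0.9, 7.7, 4.7]
gripper_width: 0.503
```

```bash
python3 -m crank '[[[-0.0002,0.008,0],[0,0,0],0.03],[[-0.0002,0.008,0],[0,0,0],0.03],[[-0.0002,0.008,0],[0,0,0],0.03],[[-0.0002,0.008,0],[0,0,0],0.03],[[-0.0002,0.008,0],[0,0,0],0.03],[[-0.0002,0.008,0],[0,0,0],0.03],[[-0.0002,0.008,0],[0,0,0],0.03],[[-0.0002,0.007,0],[0,0,0],0.03],[[-0.0001,0.005,0],[0,0,0],0.03],[[0,0.003,0],[0,0,0],0.03]]'; python3 -m crank '[[[0,0,0],[0,0,0],0.03]]'; python3 z.py pics/s10.png
python3 - <<'E'
from h import *
c=bot.calibration("wrist"); p,d=bot.read_camera("wrist"); cv2.imwrite("pics/w4.png",p[:,:,::-1]); np.savez("pics/w4.npz",d=d,E=c["extrinsics"])
E
```

```text
t: 21.4
eef_pos: [0.6201, -0.0759, 0.1409]
tool_rot: [-0.002, 1.0, -0.019, 0.001]
contact_force: [0.4, 7.2, 4.8]
gripper_width: 0.502
t: 21.52
eef_pos: [0.6201, -0.0763, 0.141]
tool_rot: [-0.001, 1.0, -0.019, 0.001]
contact_force: [-0.7, 5.9, 6.0]
gripper_width: 0.51
[-2.7 -1.9 -1.  -0.2  0.6  1.2  2.1]
t 21.525 platen-deck mm -0.25 n 194 177 deck 0.1007 sd 1.43 2.42
```

View pics/w4.png

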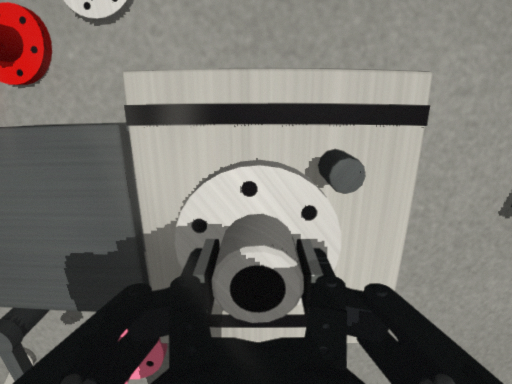

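Run:
```python
from h import *
f=np.load("pics/w4.npz"); c=bot.calibration("wrist"); c["extrinsics"]=f["E"]; d=f["d"]; C=cloud(c,d); z=C[...,2]
mm=lambda q:(q[:,:2]*1000).astype(np.float32)
for x in(.664,.5745):
    m=(np.hypot(C[...,0]-x,C[...,1]+.124)<.02)&(z>.125)&(z<.134); q=C[m]; print("post",len(q), cv2.minEnclosingCircle(mm(q)) if len(q) else 0)
m=(np.hypot(C[...,0]-.62,C[...,1]+.08)<.06)&(z>.115)&(z<.1215);q=C[m];print(len(q),cv2.minEnclosingCircle(mm(q)))
```

```text
post 1125 ((663.8793334960938, -125.19267272949219), 9.985183715820312)
post 0 0
9486 ((622.8116455078125, -82.49464416503906), 55.89052200317383)
```

```bash
python3 -m crank '[[[0,0.002,0],[0,0,0],0.03],[[0,0.002,0],[0,0,0],0.03],[[0,0.001,0],[0,0,0],0.03],[[0,0,0],[0,0,0],0.03]]'|grep -E "eef|force"; python3 -m crank '[[[0,0.001,0],[0,0,0],0.03],[[0,0,0],[0,0,0],0.03]]'|grep -E "eef|force"; python3 -m crank '[[[0,0.001,0],[0,0,0],0.03],[[0,0,0],[0,0,0],0.03]]'|grep -E "eef|force"
```

```text
eef_pos: [0.6199, -0.0807, 0.1409]
contact_force: [0.0, 7.0, 4.4]
eef_pos: [0.6199, -0.0816, 0.1409]
contact_force: [-0.1, 7.7, 5.4]
eef_pos: [0.6199, -0.0822, 0.1409]
contact_force: [0.3, 9.2, 5.7]
```

```bash
python3 -m crank '[[[0,0.001,0],[0,0,0],0.03],[[0,0,0],[0,0,0],0.03]]'|grep -E "eef|force|wid"; python3 -m crank '[[[0,0.001,0],[0,0,0],0.03],[[0,0,0],[0,0,0],0.03]]'|grep -E "eef|force|wid"
```

```text
eef_pos: [0.6199, -0.0823, 0.141]
contact_force: [-0.2, 10.4, 5.2]
gripper_width: 0.507
eef_pos: [0.6199, -0.0823, 0.141]
contact_force: [-0.3, 12.2, 5.7]
gripper_width: 0.505
```

```bash
python3 -m crank '[[[0,0.002,0],[0,0,0],0.03],[[0,0,0],[0,0,0],0.03]]'|grep -E "eef|force|wid"; python3 -m crank '[[[0,0.003,0],[0,0,0],0.03],[[0,0,0],[0,0,0],0.03]]'|grep -E "eef|force|wid"; python3 -c "
from h import *
print(bot.get_obs()['torque'])"
```

```text
eef_pos: [0.6199, -0.0826, 0.1411]
contact_force: [0.5, 16.1, 5.7]
gripper_width: 0.505
eef_pos: [0.621, -0.0836, 0.1415]
contact_force: [3.4, 18.5, 4.4]
gripper_width: 0.505
[ 4.15193833 -0.51163022 -0.42780668]
```

```bash
python3 -m crank '[[[0.001,0.001,0],[0,0,0],0.03],[[0,0,0],[0,0,0],0.03],[[0,0,0],[0,0,0],0.03]]'|grep -E "eef|force|wid"; python3 -m crank '[[[0,0.001,0],[0,0,0],0.03],[[0,0,0],[0,0,0],0.03],[[0,0,0],[0,0,0],0.03]]'|grep -E "eef|force|wid"
```

```text
eef_pos: [0.6217, -0.0843, 0.1415]
contact_force: [1.5, 19.7, 5.7]
gripper_width: 0.508
eef_pos: [0.6218, -0.0844, 0.1415]
contact_force: [2.0, 22.3, 6.2]
gripper_width: 0.503
```

```bash
python3 -m crank '[[[0,-0.003,0],[0,0,0],0.03],[[0,-0.002,0],[0,0,0],0.03],[[0,0,0],[0,0,0],0.03]]'|grep -E "eef|force|wid"
python3 - <<'E'
from h import *
c=bot.calibration("wrist"); p,d=bot.read_camera("wrist"); cv2.imwrite("pics/w5.png",p[:,:,::-1]); C=cloud(c,d); z=C[...,2]
c2=bot.calibration("side"); p,d2=bot.read_camera("side"); cv2.imwrite("pics/s11.png",cv2.resize(p[120:260,180:340,::-1],None,fx=4,fy=4))
# flange tilt
m=(np.hypot(C[...,0]-.6215,C[...,1]+.084)<.048)&(np.hypot(C[...,0]-.6215,C[...,1]+.084)>.027)&(z>.112)&(z<.126)&(C[...,0]>.625); q=C[m]
A=np.c_[q[:,:2]-[.6215,-.084],np.ones(len(q))]; print(len(q),np.linalg.lstsq(A,q[:,2],rcond=None)[0])
E
```

```text
eef_pos: [0.6218, -0.084, 0.1413]
contact_force: [3.2, 12.9, 4.5]
gripper_width: 0.506
6717 [-0.00343579  0.00536622  0.12008536]
```

View pics/w5.png

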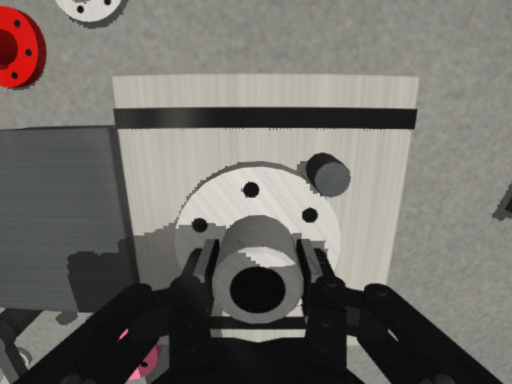

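View pics/s11.png

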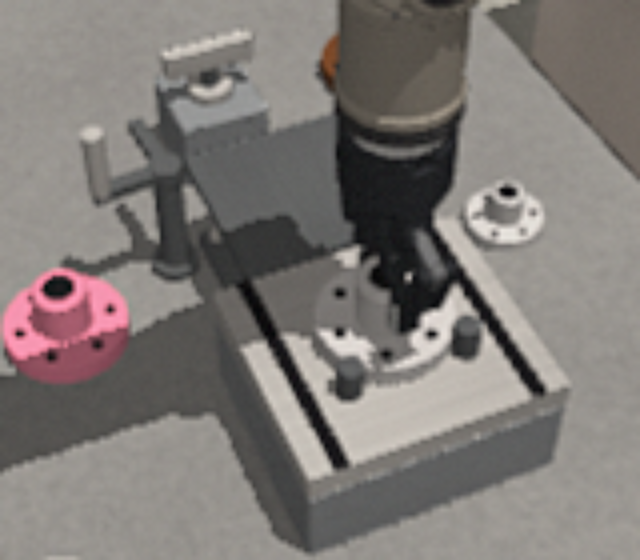

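```bash
python3 -m crank '[[[0,-0.002,0],[0,0,0],0.03],[[0,0,0],[0,0,0],0.045],[[0,0,0],[0,0,0],0.055],[[0,0,0],[0,0,0],0.07],[[0,0,0],[0,0,0],0.07],[[0,0,0],[0,0,0],0.07]]';python3 -m crank '[[[0,0,-0.02],[0,0,0],0.07],[[0,0,-0.05],[0,0,0],0.07],[[-0.04,0,-0.05],[0,0,0],0.07],[[-0.04,0,-0.03],[0,0,0],0.07],[[-0.02,0,0],[0,0,0],0.07],[[0,0,0],[0,0,0],0.07],[[0,0,0],[0,0,0],0.07],[[0,0,0],[0,0,0],0.07]]'
python3 - <<'E'
from h import *
c=bot.calibration("wrist"); p,d=bot.read_camera("wrist"); cv2.imwrite("pics/w6.png",p[:,:,::-1]); C=cloud(c,d); z=C[...,2]; np.savez("pics/w6.npz",d=d,E=c["extrinsics"])
mm=lambda q:(q[:,:2]*1000).astype(np.float32)
for x in(.664,.5745):
    m=(np.hypot(C[...,0]-x,C[...,1]+.124)<.02)&(z>.125)&(z<.134); q=C[m]; print("post",len(q), cv2.minEnclosingCircle(mm(q)) if len(q) else 0)
r=np.hypot(C[...,0]-.6215,C[...,1]+.084)
m=(r<.055)&(z>.1165)&(z<.1235); q=C[m]; print("flange",len(q),q[:,2].mean(),cv2.minEnclosingCircle(mm(q)))
m=(r<.035)&(z>.155)&(z<.165); q=C[m]; print("hub",len(q),q[:,2].mean(),cv2.minEnclosingCircle(mm(q)))
E
```

```text
t: 25.6
eef_pos: [0.6195, -0.0885, 0.1398]
tool_rot: [0.0, 1.0, -0.021, -0.0]
contact_force: [0.4, 0.1, -0.4]
gripper_width: 0.821
t: 26.6
eef_pos: [0.5214, -0.0839, 0.2886]
tool_rot: [-0.0, 1.0, -0.02, -0.0]
contact_force: [0.8, -0.1, 0.2]
gripper_width: 0.821
post 396 ((663.5157470703125, -125.3602294921875), 10.13282585144043)
post 310 ((574.0831298828125, -122.38937377929688), 9.84700870513916)
flange 6148 0.11976071822764701 ((621.0040283203125, -86.9306640625), 52.42525100708008)
hub 2111 0.15982651235785422 ((620.0966796875, -84.71310424804688), 22.132780075073242)
```

View pics/w6.png

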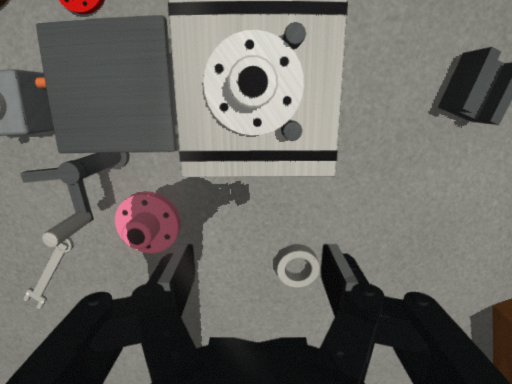

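```bash
python3 - <<'E'
from h import *
f=np.load("pics/w6.npz"); c=bot.calibration("wrist"); c["extrinsics"]=f["E"]; C=cloud(c,f["d"]); z=C[...,2]
m=(z>.168)&(z<.178)&(np.hypot(C[...,0]-.483,C[...,1]-.124)<.03); h=C[m]; print("handle",h.mean(0),len(h)); v=h.mean(0)[:2]-[.5379,.1282]; print("theta",np.arctan2(v[1],v[0])%(2*np.pi)-np.pi/2+.0366,np.hypot(*v))
mm=lambda q:(q[:,:2]*1000).astype(np.float32)
m=np.hypot(C[...,0]-.5379,C[...,1]-.1282)<.014; m&=(z>.105)&(z<.13); print("pivot",cv2.minEnclosingCircle(mm(C[m])))
s=((C[...,:2]-[.6245,.035])@np.array([[.99933,.0366],[-.0366,.99933]]))
a=(abs(s[...,0])<.062)&(s[...,1]>-.022)&(s[...,1]<.1)&(abs(z-.1)<.015); b=(abs(s[...,0])<.065)&(s[...,1]>-.06)&(s[...,1]<-.04)&(abs(z-.1)<.015); print("platen-deck",(z[a].mean()-z[b].mean())*1e3)
p=cv2.imread("pics/w6.png")[10:160,180:330]; cv2.imwrite("pics/w6z.png",cv2.resize(p,None,fx=4,fy=4,interpolation=cv2.INTER_CUBIC))
E
python3 z.py pics/s12.png
```

```text
handle [0.48413558 0.12414204 0.1724039 ] 248
theta 1.6827301172249114 0.05391733865306805
pivot ((537.7472534179688, 128.2516632080078), 13.798962593078613)
platen-deck 0.2934276317275719
[-2.5 -1.7 -1.  -0.2  0.5  1.4  2.2]
t 26.65 platen-deck mm -0.22 n 302 250 deck 0.1006 sd 1.41 1.89
```

View pics/w6z.png

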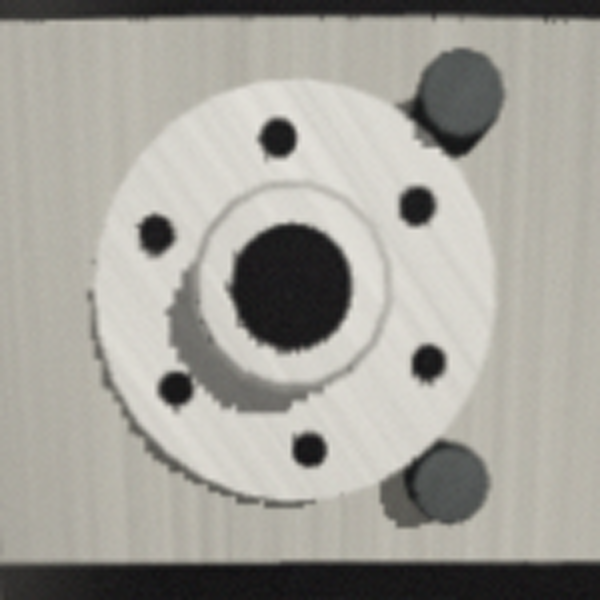

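View pics/s12.png

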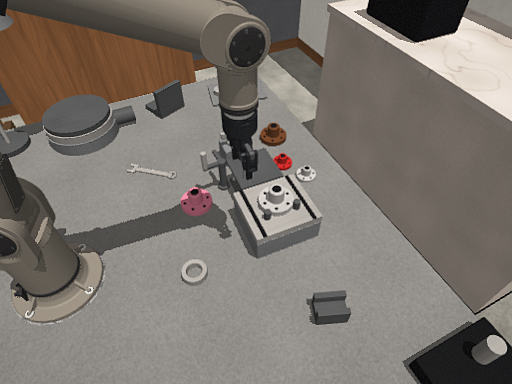

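Run:
```python
from h import *
from scipy.optimize import least_squares
f=np.load("pics/w6.npz"); c=bot.calibration("wrist"); c["extrinsics"]=f["E"]; C=cloud(c,f["d"]); z=C[...,2]
def circ(P,r):
    s=least_squares(lambda x:np.hypot(P[:,0]-x[0],P[:,1]-x[1])-r,P.mean(0),loss="soft_l1",f_scale=.0005); return s.x,np.std(s.fun)
def edge(m,zp):
    m=m.astype(np.uint8); k=max(cv2.findContours(m,0,1)[0],key=cv2.contourArea)[:,0,:]; return plane(c,k,zp)[:,:2]
def R(x,y):return np.hypot(C[...,0]-x,C[...,1]-y)
m=(z>.154)&(R(.6201,-.0847)<.03); e=edge(m,.16); print("hub",circ(e,.022))
h=circ(e,.022)[0]
m=(z>.112)&(R(.6201,-.0847)<.056)&(R(.664,-.125)>.013)&(R(.5741,-.1224)>.013); e=edge(m,.12); 
k=(np.hypot(e[:,0]-.664,e[:,1]+.125)>.016)&(np.hypot(e[:,0]-.574,e[:,1]+.1224)>.016); print("flange",circ(e[k],.05)); fl=circ(e[k],.05)[0]
for x,y in((.6635,-.1253),(.5741,-.1224)):
    m=(z>.1255)&(R(x,y)<.016); e=edge(m,.13); P,s=circ(e,.01); print("post",P,s,"d_hub",np.hypot(*(P-h)),"d_fl",np.hypot(*(P-fl)))
```

```text
hub (array([ 0.62000981, -0.08481655]), np.float64(0.00035476633930218234))
flange (array([ 0.6201556 , -0.08515323]), np.float64(0.0004528316062269194))
post [ 0.66305674 -0.12507255] 0.00031305515287237965 d_hub 0.05893711644513879 d_fl 0.0586008562292917
post [ 0.57423581 -0.12216982] 0.00026416624814598665 d_hub 0.0590806750554069 d_fl 0.05898182003759611
```

```bash
python3 -c "
from h import *
print(bot.hand_in()); o=bot.get_obs(); print(o['t'],o['contact_force'])"
```

```text
the job is handed in; nothing more can be done
None
the job is handed in; nothing more can be done
```

The part is on the measuring deck against both locating posts, and I handed the job in with the clock at about 26.7 s.

**What I did:** I gripped the safety stop's handle and swung it out against its end. I cracked the valve, which began to pass at about 0.7 rad. The platen sank at no more than about 12 mm/s, and I shut the valve against its end stop. I then gripped the hub lightly, slid the part across to the posts, let go and lifted clear.

**Last checks:**
- **Safety stop:** it stands at about 1.68 rad as measured; the end is 1.65.
- **Platen:** level with the deck to about 0.3 mm. The wrist camera read +0.3 mm and the side camera −0.2 mm, so they disagree in sign.
- **Valve:** shut to within about 0.5° of the station's x axis; I measured this just after letting go of it.
- **Part:** it lies flat, its flange top at 119.8 mm against a nominal 120.
- **Posts:** the part's centre measured 58.9 and 59.1 mm from the two posts, where contact is 60.2. I took the equal shortfall as camera scale error rather than overlap. While I was pushing it in, the part met one post first and slid about 2 mm sideways before it seated.
- **Bystanders:** I touched neither the spanner, the ring nor the V-block. In the last pictures they look unmoved, but I did not measure them.

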